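# Tip sugar lumps from a flap caddy into the grinder

### The job

Load the small grinder: pick up the clear sugar caddy, rest its pouring lip lightly on the rim of the steel hopper, and tip it just far enough (never past 60 degrees) that the blue flap swings open and all three brown sugar lumps slide out into the hopper. Stand the empty caddy upright again in the middle of its cork mat with the flap shut, and turn the grinder's dial so that its red pointer line is on the red mark. Leave the mug, the lemon and the garlic bulb where they are.

Things in the scene. Friction and masses are not known exactly. Their poses are not given: they have to be found in the camera images.
- caddy: Loose sugar caddy, about 0.22 kg, 100 long (x) x 50 wide (y) x 56 high, closed top; flat clear upright sides, 50 mm over both, free to grip from x = -25 to +45. Origin: underside, 55 mm behind the lip's tip; x to its back, z up: flap and lip face -x. Lip down about y, the lumps slide on its smooth 4 mm floor at 25 to 37 degrees or a little more. Starts on the mat, lip to the robot within 35 degrees.
- caddy_lip (a point): Middle of the tip of the caddy's pouring lip, at its underside: 55 mm in front (-x) of the caddy's origin, same height. The lip is the floor running on 14 mm past the flap's foot, with 12 mm high cheeks.
- caddy_flap (a joint): Blue front flap of the caddy, 40 wide x 44 high, hinged along its upper edge (30 mm in front of the caddy's origin, 50 mm up). 0 = shut, grows as it swings outward, to 1.5 rad. Hangs freely: when shut it leans foot forward, so it opens by itself once the caddy is tipped lip down by more than 14 degrees, and falls shut when the caddy is upright.
- lump_a: Brown sugar lump, 16 mm cube, 12 g, at the start inside the caddy on its floor. Origin at the middle of the cube's underside.
- lump_b: Brown sugar lump, as lump_a.
- lump_c: Brown sugar lump, as lump_a.
- mat: Cork mat, fixed to the worktop, 150 (x) x 100 (y) x 6 thick; origin under its centre, its top 6 mm higher. The caddy starts on it.
- grinder: Small electric grinder, fixed to the worktop: white housing 126 (x) x 236 (y), flat top at 48 mm above the worktop, steel hopper on it at y = -60 mm, dial at y = +65 mm. Origin under its centre.
- hopper_rim (a point): Centre of the hopper's mouth, at rim height, 105 mm above the worktop. The hopper is round, open at the top, rim 110 mm across outside, wall 4 mm, inside about 50 mm deep.
- dial_axis (a point): On the dial's upright axis at the top of its grip, 82 mm above the worktop. The grip is an upright bar 42 long x 12 thick x 26 high on a round skirt 48 mm across, its top 57 mm above the worktop; the red pointer line runs along the bar from the axis to one end.
- red_mark (a point): The red mark on the dial's scale, on the housing's top 34 mm from the dial's axis: the direction in which the pointer must end.
- dial (a joint): Angle of the dial, rad, growing clockwise seen from above, 0 to 5.24 between stops. The pointer points at the red mark at 3.14. At joint value a the pointer's direction, counter-clockwise from the grinder's +x, is 2.618 - a. It stays where it is left (friction 0.04 N m). It starts between 1.2 and 2.0.
- mug: White mug, 78 across, 97 high, with handle, loose, behind the middle of the work. Bystander.
- lemon: Lemon, 76 x 56 x 55, loose, at the right of the work. Bystander.
- garlic: Garlic bulb, 60 x 57 x 58, loose, at the left of the work. Bystander.

How it is judged:
By the outcome, as a careful person would: the job done as asked, in the order asked, and still so for the second after the job is handed in, with the robot touching nothing.
It also fails if it takes over 72 s, if anything falls off the work surface, if the arm or the gripper's body presses on something with over 40 N, if the wrist force passes 120 N, or if a joint passes its speed limit or range.

### The arm

A 7-joint arm with a two-finger parallel gripper is mounted at the origin on a cart in front of the work surface, level with it; the furniture and walls round the work are solid. World frame = base frame: x ahead of the robot, y to its left, z up, the work surface at z = 0. Lengths are in m, angles in degrees, forces in N, time in s.
With the tool pointing down it reaches from about 0.425 to 0.95 m from the base axis. Payload 4.7 kg.
Tool frame: the origin (TCP) lies midway between the tips of the shut fingers; the grasp point (between the pads) lies 19 mm behind it; x points along the fingers, y is the direction in which the jaws open and shut, and the axes are right-handed (so a half turn about x gives the same grasp; the last joint's range is limited). The gripper opens to 87 mm and grips with 3 to 60 N. Pads are 19 mm wide; open, the fingers measure 117 mm over their backs; the gripper's body (75 mm by 190 mm) begins 51 mm behind the grasp point.
Start: joints at [-67.661, 26.849, -2.785, 87.806, 1.381, 65.374, -4.715], TCP at [0.274, 0.617, 0.223] pointing down, gripper open.
Joint ranges: [-148.3, 148.3], [-19.14, 114.17], [-79.39, 73.82], [5.75, 140.21], [-59.74, 239.74], [12.07, 113.84], [-152.46, 152.46]. Speed limits (degrees/s): [147.25, 147.25, 180, 180, 180, 180, 180].

### API

Orientations are given as [roll, pitch, yaw] about the fixed x, y, z axes, in that order (R = Rz(yaw) Ry(pitch) Rx(roll)).
In Python, from station import monitor, optics, order gives the robot as it stands. The module is installed in compiled form; this text tells all that it offers.
- The arm moves only by the shell command python3 -m pendant 'ROWS' [FORCE]. ROWS is JSON, a list that holds one entry, the list of rows, each a list of 7 numbers: the turn, a rotation vector about the tool's x, y, z scaled (see below), then the shift along the tool's x, y, z scaled (see below), then the opening, from -1 (shut) to 1 (fully open). A call has exactly 5 rows; each row is the pose to reach, as a shift and turn from the pose measured when the call began, along the tool's axes at that moment, turning the shorter way round; what a row does not reach only later rows make up. The controller multiplies each number of a shift by 80 mm and each number of a turn by pi rad. A row lasts 1/10 s, in which the tool goes at most 50 mm and 8.59 degrees, less where a joint would pass 70% of its speed; a pose out of reach is approached as far as the arm can. A call with a number of a shift or a turn outside -1 to 1 is refused whole. A call with a gripper value outside its range is refused whole. The fingers move at their own pace and stop on an object; FORCE is the grip in N (left out, the last holds). Time passes only in rows, so rows that repeat a pose let the fingers close, or fill a call up. It gives the time, the measured TCP pose, the force and the opening at its end, in the units of the state.
- monitor.state(): the state, without advancing time (a new reading comes with each control period).
- optics.grab_frame(name): name is "scene" or "side" or "wrist"; returns a dict with "pixels" (400x640x3 uint8, blue, green, red), "range_z" (400x640 float32, m along the optical axis (not along the pixel's ray), 0 where there is no reading), "fx", "fy", "cx", "cy" (pixels), "eye" and "rotation" of the camera in the world. Camera axes: x right, y up, looking along -z (the intrinsics and any distortion apply to the point x, -y, -z); pixel columns grow to the right and rows downward; lengths in m; the calibration is good to about 2 mm. A picture is of the moment at which its call begins.
- order.job_done(): hands the job in, once; it reports no verdict.
The state is a dict: "time": time; "q": joint angles; "dq": joint speeds; "effort": joint torques, N m; "tcp_pos": TCP position; "ee_rot": TCP orientation; "force": force on the tool from outside, world axes, zero at the start; "wrist_torque": the same for the moment, N m; "opening": finger opening in m.
Only numpy, scipy, OpenCV 4.12 (cv2) and the standard library are available. Lean on these libraries where they do the work, as an engineer would, in place of code of your own. Each camera call takes 0.05 s, during which the arm holds its last target. There are 200 camera calls.

## Working session

There is one attempt and no reset: what is moved stays moved. The work goes in short steps, Python scripts to look and compute and a shell command to move; the robot and the scene stay as the last step left them, time stands still between calls to the robot, and variables do not carry over. Pictures are saved under pics/ and viewed, about 8 in all and at most 12, crops included, and the job is handed in when it is done.

```bash
mkdir -p pics; cat > h.py <<'E'
import numpy as np, cv2
from scipy.spatial.transform import Rotation as R
from station import monitor, optics, order
def cam(n, save=None):
    f=optics.grab_frame(n)
    if save: cv2.imwrite('pics/'+save+'.png',f['pixels'])
    return f
def ray(f,u,v):
    d=np.array([(u-f['cx'])/f['fx'],-(v-f['cy'])/f['fy'],-1.0])
    return np.array(f['eye']),np.array(f['rotation'])@d
def onz(f,u,v,z):
    e,d=ray(f,u,v); return e+d*(z-e[2])/d[2]
def cloud(f):
    r=f['range_z']; v,u=np.mgrid[:400,:640]
    d=np.stack([(u-f['cx'])/f['fx'],-(v-f['cy'])/f['fy'],-np.ones(u.shape)],-1)*r[...,None]
    return d@np.array(f['rotation']).T+np.array(f['eye'])
def rot(s=None):
    s=s or monitor.state(); return R.from_euler('xyz',s['ee_rot'],degrees=True)
def go(p,Rt=None,s=None):
    """rows' numbers to reach TCP p with rotation Rt"""
    s=s or monitor.state(); r=rot(s)
    sh=r.inv().apply(np.array(p)-s['tcp_pos'])/0.08
    t=(r.inv()*Rt).as_rotvec()/np.pi if Rt is not None else np.zeros(3)
    print('turn',t.round(4),'shift',sh.round(3)); return t,sh
E
python3 - <<'E'
from h import *
s=monitor.state(); print(s); 
print(rot().as_matrix().round(3))
for n in ('scene','side','wrist'):
    f=cam(n,n+'0'); print(n,f['fx'],f['fy'],f['cx'],f['cy'],f['eye'],np.array(f['rotation']).round(3).tolist(),[k for k in f])
E
```

```text
{'time': 0.0, 'q': array([-67.66054667,  26.89869051,  -2.78471755,  87.8745905 ,
         1.38083225,  65.37370062,  -4.71316967]), 'dq': array([ 0.01767762, -0.02570645,  0.07583706,  0.00512559,  0.07423745,
        0.01298204, -0.00870107]), 'effort': array([-1.26029096e-03, -5.07982779e+01, -8.13800306e-02, -2.36144882e+01,
       -6.14174455e-02,  3.80668638e-02,  1.64097146e-04]), 'tcp_pos': array([0.27423821, 0.61612108, 0.22147675]), 'ee_rot': array([ -88.00289901,   89.88657531, -111.99371884]), 'force': array([ 0.36748362, -0.52942807, -0.47228853]), 'wrist_torque': array([-0.02543732,  0.00151979,  0.0242259 ]), 'opening': 0.08677663727625701}
[[-0.001  0.407  0.914]
 [-0.002  0.914 -0.407]
 [-1.    -0.002  0.   ]]
scene 410.2992675183398 410.2992675183398 313.79167632520466 196.26658429243406 [-0.2307339   0.71367306  1.17071394] [43.037, -1.096, -132.611] ['pixels', 'range_z', 'fx', 'fy', 'cx', 'cy', 'eye', 'rotation']
side 377.1889043274227 377.1889043274227 324.731873651522 205.20233936602233 [-0.19627511 -0.96875737  0.78919389] [59.988, 0.28, -36.442] ['pixels', 'range_z', 'fx', 'fy', 'cx', 'cy', 'eye', 'rotation']
wrist 348.53874857649873 348.53874857649873 319.5897458534048 197.69067129571158 [0.21187835 0.64504922 0.3829268 ] [-14.398, 0.114, 66.073] ['pixels', 'range_z', 'fx', 'fy', 'cx', 'cy', 'eye', 'rotation']
```

View pics/scene0.png

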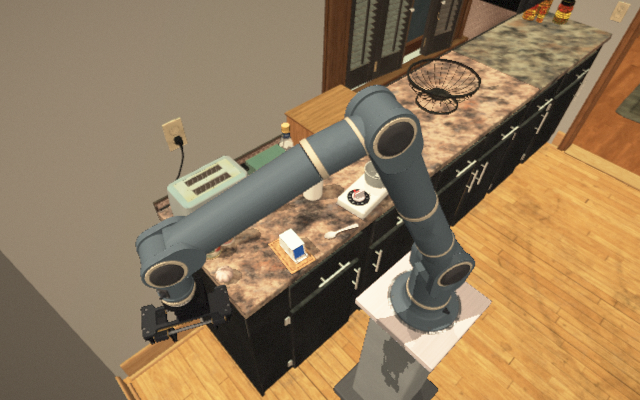

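View pics/side0.png

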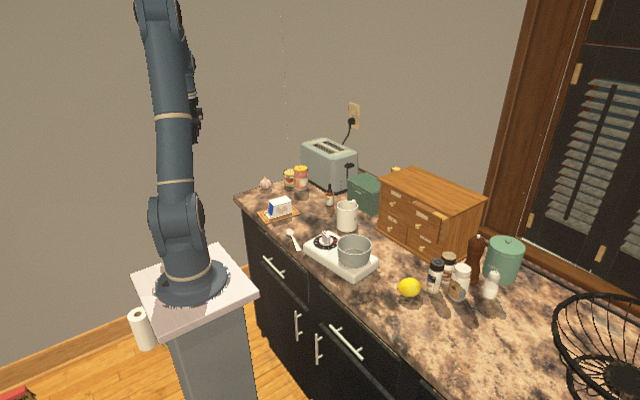

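The scene view shows the caddy on its mat at about (292,247), with the blue flap toward the robot, and the grinder at (362,195). The side view has the hopper at (354,250), the dial at (325,241), the mug at (347,215), the lemon at (409,287) and the garlic at (265,184).

```bash
sed -i "s/np.array(f\['rotation'\])/R.from_euler('xyz',f['rotation'],degrees=True).as_matrix()/g" h.py
python3 - <<'E'
from h import *
f=cam('scene'); g=cam('side')
for n,F,u,v,z in [('caddy',f,292,243,.06),('mat',f,292,255,.006),('dial',f,359,196,.08),('hop',g,354,240,.105),('dial',g,325,239,.08),('caddy',g,279,202,.06),('mug',g,347,203,.097),('lemon',g,409,287,.03),('garlic',g,265,184,.03)]:
    print(n,onz(F,u,v,z).round(3),cloud(F)[v,u].round(3))
def big(F,u0,u1,v0,v1,k,n):
    cv2.imwrite(n,cv2.resize(F['pixels'][v0:v1,u0:u1],None,fx=k,fy=k,interpolation=cv2.INTER_CUBIC))
A=cv2.resize(f['pixels'][150:280,260:400],(560,520),interpolation=cv2.INTER_CUBIC)
cv2.imwrite('pics/z.png',A)
# mat: cork mask in scene
for nm,F in (('scene',f),('side',g)):
    h=cv2.cvtColor(F['pixels'],cv2.COLOR_BGR2HSV); P=cloud(F)
    ok=(P[...,0]>.3)&(P[...,0]<1)&(abs(P[...,1])<.7)&(P[...,2]>-.02)&(P[...,2]<.2)
    m=((h[...,0]>100)&(h[...,0]<130)&(h[...,1]>130)&ok)
    v,u=np.nonzero(m); print(nm,'blue',len(u),u.mean() if len(u) else 0,v.mean() if len(u) else 0,P[m].mean(0).round(3))
    m=(((h[...,0]<6)|(h[...,0]>172))&(h[...,1]>140)&ok); print('red',[ (a,b,P[b,a].round(3).tolist()) for b,a in zip(*np.nonzero(m))][:30])
    m=((h[...,0]>9)&(h[...,0]<18)&(h[...,1]>120)&(h[...,2]>130)&ok&(P[...,2]<.012)).astype(np.uint8)
    n,l,st,c=cv2.connectedComponentsWithStats(m); i=1+st[1:,4].argmax(); 
    pts=np.float32([onz(F,a,b,.006)[:2] for b,a in zip(*np.nonzero(l==i))])*1000
    print('mat',st[i],cv2.minAreaRect(pts))
E
```

```text
caddy [0.409 0.195 0.06 ] [0.41  0.195 0.059]
mat [0.402 0.203 0.006] [0.39  0.212 0.028]
dial [ 0.396 -0.116  0.08 ] [ 0.409 -0.133  0.058]
hop [ 0.449 -0.244  0.105] [ 0.467 -0.223  0.086]
dial [ 0.4   -0.156  0.08 ] [ 0.411 -0.142  0.068]
caddy [0.422 0.177 0.06 ] [0.421 0.175 0.061]
mug [ 0.588 -0.039  0.097] [ 0.603 -0.022  0.084]
lemon [ 0.494 -0.441  0.03 ] [ 0.48  -0.453  0.046]
garlic [0.481 0.403 0.03 ] [0.477 0.395 0.035]
scene blue 77 298.4935064935065 251.41558441558442 [0.384 0.189 0.033]
red [(np.int64(353), np.int64(190), [0.452, -0.147, 0.047]), (np.int64(354), np.int64(190), [0.453, -0.154, 0.042]), (np.int64(355), np.int64(190), [0.448, -0.153, 0.046]), (np.int64(353), np.int64(191), [0.448, -0.143, 0.047]), (np.int64(354), np.int64(191), [0.447, -0.147, 0.046]), (np.int64(355), np.int64(191), [0.443, -0.148, 0.047]), (np.int64(218), np.int64(249), [0.576, 0.383, 0.027])]
mat [268 238  48  36 471] ((419.32781982421875, 215.28164672851562), (142.6072235107422, 155.98809814453125), 83.47010040283203)
side blue 32 270.5 209.0 [0.387 0.185 0.037]
red [(np.int64(286), n
[... 235 characters left out ...]
587, 0.363, 0.034]), (np.int64(291), np.int64(180), [0.592, 0.363, 0.033]), (np.int64(292), np.int64(180), [0.599, 0.365, 0.03]), (np.int64(334), np.int64(239), [0.452, -0.137, 0.047]), (np.int64(335), np.int64(239), [0.453, -0.142, 0.049]), (np.int64(336), np.int64(239), [0.456, -0.144, 0.05]), (np.int64(334), np.int64(240), [0.446, -0.145, 0.05]), (np.int64(335), np.int64(240), [0.45, -0.146, 0.049]), (np.int64(336), np.int64(240), [0.451, -0.15, 0.051]), (np.int64(334), np.int64(241), [0.444, -0.149, 0.049]), (np.int64(335), np.int64(241), [0.447, -0.15, 0.049])]
mat [257 203  43  21 233] ((424.29278564453125, 211.3319091796875), (149.7115936279297, 154.90420532226562), 82.74992370605469)
```

View pics/z.png

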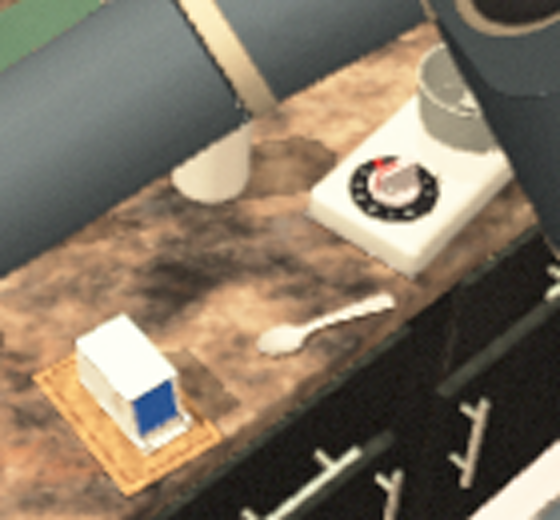

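The zoom shows the caddy with its blue flap facing the robot, slightly to the right of centre. The dial's pointer line is hidden and the red mark is on the far side of the dial. I'll move over the caddy and use the wrist camera.

```bash
python3 -m pendant '[[[0,0,0,-0.03,-0.2,0.18,1],[0,0,0,-0.06,-0.4,0.36,1],[0,0,0,-0.09,-0.6,0.54,1],[0,0,0,-0.12,-0.8,0.72,1],[0,0,0,-0.15,-1,0.9,1]]]'
python3 -m pendant '[[[0,0,0,-0.03,-0.2,0.18,1],[0,0,0,-0.06,-0.4,0.36,1],[0,0,0,-0.09,-0.6,0.54,1],[0,0,0,-0.12,-0.8,0.72,1],[0,0,0,-0.15,-1,0.9,1]]]'
python3 -m pendant '[[[0,0,0,-0.03,-0.2,0.18,1],[0,0,0,-0.06,-0.4,0.36,1],[0,0,0,-0.09,-0.6,0.54,1],[0,0,0,-0.12,-0.8,0.72,1],[0,0,0,-0.15,-1,0.9,1]]]'
python3 -m pendant '[[[-0.02,0,0,0,-0.2,0.18,1],[-0.05,0,0,0,-0.4,0.36,1],[-0.09,0,0,0,-0.6,0.54,1],[-0.13,0,0,0,-0.8,0.72,1],[-0.13,0,0,0,-0.8,0.72,1]]]'
python3 - <<'E'
from h import *
s=monitor.state(); print(s['time'],s['tcp_pos'],rot().as_matrix().round(3).tolist(),s['q'])
f=cam('wrist','w1')
E
```

```text
time: 0.75
tcp_pos: [0.3078, 0.5131, 0.2341]
ee_rot: [-87.7, 89.9, -111.7]
force: [0.6, 0.1, 0.0]
opening: 0.0868
time: 1.25
tcp_pos: [0.3413, 0.4096, 0.2463]
ee_rot: [-88.8, 89.9, -112.8]
force: [0.7, 0.7, 0.0]
opening: 0.087
time: 1.75
tcp_pos: [0.3748, 0.306, 0.2586]
ee_rot: [-85.1, 90.0, -109.1]
force: [0.3, 0.5, -0.2]
opening: 0.0866
time: 2.25
tcp_pos: [0.4023, 0.221, 0.2588]
ee_rot: [-80.6, 89.9, -81.5]
force: [-0.8, 0.4, 0.3]
opening: 0.0868
2.25 [0.40232067 0.22098044 0.25884017] [[0.0, 0.015, 1.0], [-0.001, 1.0, -0.015], [-1.0, -0.001, 0.0]] [-39.87522014   4.29994923   6.14960328 113.40652582  -0.43324747
  62.35483234  55.6032664 ]
```

View pics/w1.png

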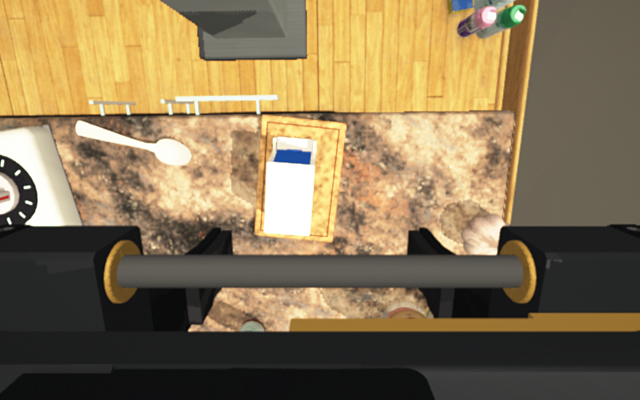

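The wrist view shows the caddy top at cols 265-315, rows 160-235, and the mat at cols 256-347, rows 115-240, with the flap toward the robot (up in the image). The garlic is at (485,235), well clear. Next I'll measure the caddy and the mat.

```bash
cat > m.py <<'E'
from h import *
f=cam('wrist'); h=cv2.cvtColor(f['pixels'],cv2.COLOR_BGR2HSV); P=cloud(f)
def rect(m,z,nm,lo=None):
    m=cv2.morphologyEx(m.astype(np.uint8),cv2.MORPH_OPEN,np.ones((3,3)))
    n,l,st,c=cv2.connectedComponentsWithStats(m); i=1+st[1:,4].argmax()
    v,u=np.nonzero(l==i)
    p=np.float32([onz(f,a,b,z)[:2] for a,b in zip(u,v)])*1000
    r=cv2.minAreaRect(p); print(nm,st[i],np.round(r[0],1),np.round(r[1],1),round(r[2],2)); return r
print('eye',f['eye'],f['rotation'])
roi=np.zeros(h.shape[:2],bool); roi[100:258,240:360]=1
print('top z',np.median(P[180:225,275:305,2]))
top=roi&(h[...,1]<60)&(h[...,2]>180)&(P[...,2]>.052)
rect(top,.062,'top')
rect(roi&(h[...,0]>100)&(h[...,0]<130)&(h[...,1]>130),.04,'flap')
m=roi&(((h[...,0]>8)&(h[...,0]<24)&(h[...,1]>100)&(h[...,2]>140)&(abs(P[...,2]-.006)<.012)))
m[:,:]&=True
rect(cv2.morphologyEx(m.astype(np.uint8),cv2.MORPH_CLOSE,np.ones((5,5)))>0,.006,'mat')
E
python3 m.py
python3 - <<'E'
from h import *
f=cam('wrist')
cv2.imwrite('pics/w2.png',cv2.resize(f['pixels'][105:255,230:370],None,fx=4,fy=4,interpolation=cv2.INTER_CUBIC))
E
```

```text
eye [0.33338452 0.22506642 0.42018167] [-1.43880647e+01  2.24544946e-02  8.92087673e+01]
top z 0.06107847013302001
top [ 262  162   50   74 3310] [426.9 188.2] [49.7 77.6] 84.8
flap [273 150  35  14 402] [384.1 192.1] [37.3 13.8] 84.78
mat [ 240  115  120  140 8437] [427.1 197.6] [151.5 173.1] 89.21
```

View pics/w2.png

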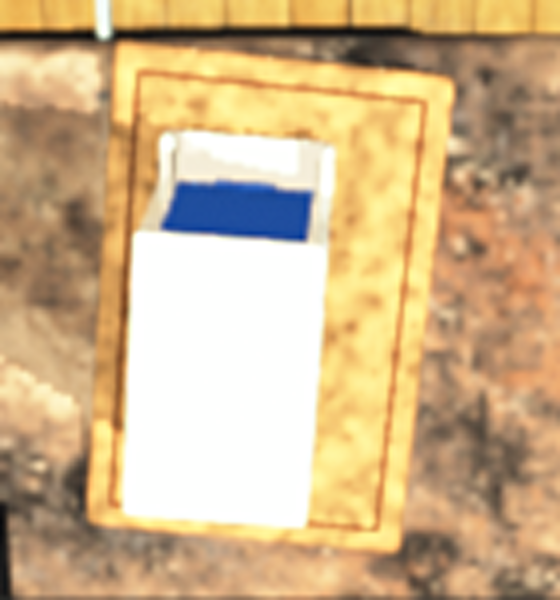

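The zoom gives the caddy's lip tip at about row 139 and its top at cols 262-312. The mat corners in the crop are at (118,43), (453,75), (400,550) and (90,523).

```bash
python3 - <<'E'
from h import *
f=cam('wrist')
o=lambda x,y,z: onz(f,230+(x-1.5)/4,105+(y-1.5)/4,z)[:2]*1000
c=[o(x,y,.006) for x,y in [(118,43),(453,75),(400,550),(90,523)]]
print('mat',np.round(c,1).tolist(),np.mean(c,0))
for a,b in ((0,3),(1,2),(0,1),(3,2)): d=c[b]-c[a]; print(np.hypot(*d),np.degrees(np.arctan2(d[1],d[0])))
c=[o(x,y,.062) for x,y in [(133,232),(327,241),(307,526),(123,516)]]
print('cad',np.round(c,1).tolist(),np.mean(c,0))
for a,b in ((0,3),(1,2),(0,1),(3,2)): d=c[b]-c[a]; print(np.hypot(*d),np.degrees(np.arctan2(d[1],d[0])))
print('lip top cheeks',o(247,137,.018), o(247,163,.01))
E
```

```text
mat [[340.0, 156.6], [350.0, 253.5], [497.2, 237.7], [487.2, 139.9]] [418.59851557 196.92245073]
148.14583161005143 -6.461193770099781
148.09148404700227 -6.143386728742547
97.43816388842926 84.08657791419265
98.26010636910605 84.11501588853947
cad [[386.6, 167.4], [389.4, 217.5], [467.8, 210.8], [464.4, 160.8]] [427.03424689 189.12699921]
78.07352751294981 -4.891769886623217
78.62294084689589 -4.896153376384381
50.19506036650786 86.74256135322553
50.17638177565625 86.11563203475544
lip top cheeks [366.23653199 194.05126921] [374.42359806 193.17550433]
```

```bash
cat >> h.py <<'E'
def cR(yaw,tilt,pre=-25):
    """tool rotation holding the caddy with x-axis yaw, tipped lip down by tilt"""
    return R.from_euler('z',yaw,degrees=True)*R.from_euler('y',90-(tilt+pre),degrees=True)
def tcp_for(origin,yaw,tilt,gx=.010,gz=.032,pre=-25):
    C=R.from_euler('z',yaw,degrees=True)*R.from_euler('y',-tilt,degrees=True)
    T=cR(yaw,tilt,pre); return np.array(origin)+C.apply([gx,0,gz])+T.apply([.019,0,0]),T
E
python3 - <<'E'
from h import *
p,T=tcp_for([.421,.189,.006],-5,0)
print(T.as_matrix().round(3)); ap=p-T.apply([.1,0,0]); print(p,ap); go(ap,T)
f=cam('side'); P=cloud(f)
# furniture near the pour
m=(P[...,2]>.1)&(P[...,2]<.5)&(P[...,1]>-.5)&(P[...,1]<.1)&(P[...,0]>.45)&(P[...,0]<.9)
q=P[m]; 
for x in np.arange(.45,.9,.05):
    k=q[(q[:,0]>=x)&(q[:,0]<x+.05)]; print(round(x,2),len(k),k.min(0).round(2) if len(k) else '',k.max(0).round(2) if len(k) else '')
E
```

```text
[[-0.421  0.087  0.903]
 [ 0.037  0.996 -0.079]
 [-0.906  0.    -0.423]]
[0.42296276 0.18882828 0.02078015] [0.46506376 0.18514492 0.11141093]
turn [0.0241 0.1387 0.0054] shift [ 1.841 -0.491  0.807]
0.45 64 [ 0.45 -0.31  0.1 ] [ 0.49 -0.21  0.11]
0.5 2 [ 0.55 -0.47  0.1 ] [ 0.55 -0.46  0.11]
0.55 118 [ 0.55 -0.49  0.1 ] [ 0.6  -0.35  0.16]
0.6 1221 [ 0.6  -0.44  0.11] [ 0.65 -0.13  0.22]
0.65 2060 [ 0.65 -0.5   0.1 ] [0.7  0.1  0.22]
0.7 1228 [ 0.7  -0.44  0.1 ] [0.75 0.1  0.22]
0.75 1136 [ 0.75 -0.44  0.1 ] [0.8  0.1  0.22]
0.8 485 [ 0.8  -0.44  0.1 ] [0.83 0.09 0.22]
0.85 9355 [ 0.86 -0.5   0.1 ] [0.9 0.1 0.5]
```

The chest and bottles crowd the far side of the hopper. Before choosing a pouring direction I'll look at the grinder from above.

```bash
for i in 1 2 3 4; do python3 -m pendant '[[[0,0,0,-0.03,-0.2,0.01,1],[0,0,0,-0.06,-0.4,0.02,1],[0,0,0,-0.09,-0.6,0.03,1],[0,0,0,-0.12,-0.8,0.04,1],[0,0,0,-0.15,-1,0.05,1]]]' | grep tcp; done
python3 - <<'E'
from h import *
s=monitor.state(); print(s['time'],s['tcp_pos'],s['ee_rot'],s['q'])
f=cam('wrist','w3'); P=cloud(f)
np.savez('w3.npz',**{k:np.array(f[k]) for k in f})
E
```

```text
tcp_pos: [0.4042, 0.1431, 0.271]
tcp_pos: [0.4069, 0.061, 0.2834]
tcp_pos: [0.4093, -0.021, 0.2957]
tcp_pos: [0.4112, -0.1029, 0.3079]
4.5 [ 0.4111868  -0.10292407  0.3079055 ] [67.69879824 89.96502297 66.78608905] [-19.97452764  -3.1033692   27.47560527 113.85748251   1.49811383
  68.89350834  96.01461645]
```

View pics/w3.png

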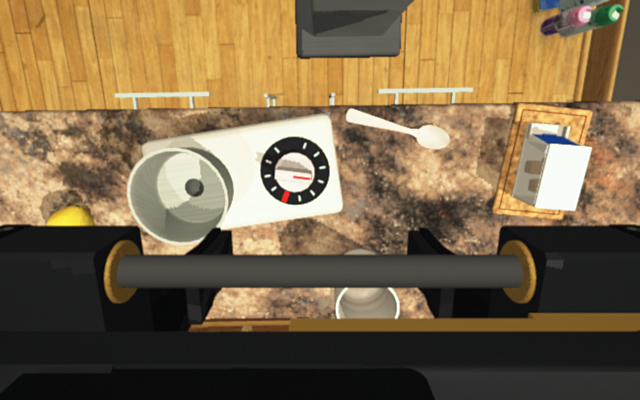

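The view shows the hopper mouth at about (181,195), the dial at (294,171), the pointer toward the image right (311,178), the red mark at (286,197), the mug at (367,300) and the lemon at (70,217).

```bash
python3 - <<'E'
from h import *
f=dict(np.load('w3.npz')); P=cloud(f); h=cv2.cvtColor(f['pixels'],cv2.COLOR_BGR2HSV)
V,U=np.mgrid[:400,:640]
# hopper rim: cloud z ~ .105
m=(U<245)&(U>110)&(V>130)&(V<260)&(abs(P[...,2]-.105)<.004)
p=P[m]; (c,r)=cv2.minEnclosingCircle(np.float32(p[:,:2]*1000)); print('rim',len(p),c,r,np.median(p[:,2]))
A=np.c_[2*p[:,:2],np.ones(len(p))]; s=np.linalg.lstsq(A,(p[:,:2]**2).sum(1),rcond=None)[0]; print('fit',s[:2],np.sqrt(s[2]+s[0]**2+s[1]**2))
red=((h[...,0]<8)|(h[...,0]>172))&(h[...,1]>130)&(abs(U-294)<45)&(abs(V-171)<45)
n,l,st,c=cv2.connectedComponentsWithStats(red.astype(np.uint8))
for i in range(1,n):
    if st[i,4]>4:
        u,v=c[i]; print('red',st[i],c[i],'z48',onz(f,u,v,.048)[:2],'z82',onz(f,u,v,.082)[:2],np.median(P[l==i][:,2]))
        for z in (.048,.082):
            q=np.float32([onz(f,a,b,z)[:2] for b,a in zip(*np.nonzero(l==i))])*1000; vx=cv2.fitLine(q,2,0,.01,.01).ravel(); print(z,vx,np.degrees(np.arctan2(vx[1],vx[0])),q.min(0),q.max(0))
# dial black ring at z=.0485
blk=(h[...,2]<70)&(abs(U-294)<42)&(abs(V-171)<42)
q=np.float32([onz(f,a,b,.048)[:2] for b,a in zip(*np.nonzero(blk))])*1000
hull=cv2.convexHull(q); print('ring',cv2.fitEllipse(hull))
# housing white
w=(abs(P[...,2]-.048)<.006)&(U<350)&(U>130)&(V>100)&(V<240)
q=np.float32(P[w][:,:2]*1000); print('housing',cv2.minAreaRect(q))
g=(P[...,2]>.076)&(abs(U-294)<42)&(abs(V-171)<42)
q=np.float32(P[g][:,:2]*1000);print('grip',len(q),cv2.minAreaRect(q),np.median(P[g][:,2]))
print('lemon',P[217,70],'mug',P[300,367])
cv2.imwrite('pics/dial.png',cv2.resize(f['pixels'][130:215,250:340],None,fx=6,fy=6,interpolation=cv2.INTER_CUBIC))
E
```

```text
rim 1217 (434.2240295410156, -256.35528564453125) 54.85369873046875 0.10374598407273178
fit [ 0.43392012 -0.25573905] 0.05222070748193287
red [294 176  16   4  30] [301.53333333 177.56666667] z48 [ 0.42511929 -0.12407007] z82 [ 0.41847587 -0.12219689] 0.08153957807789669
0.048 [ 1.58070877e-01  9.87427771e-01  4.25119995e+02 -1.24067345e+02] 80.90505 [ 423.02542 -133.30782] [ 427.04962 -114.9028 ]
0.082 [ 1.5807287e-01  9.8742747e-01  4.1847650e+02 -1.2219438e+02] 80.90494 [ 416.55103 -130.689  ] [ 420.25043  -113.769554]
red [281 191   9  12  78] [285.15384615 196.42307692] z48 [ 0.44872392 -0.14514536] z82 [ 0.44017524 -0.14157108] 0.048415768178968505
0.048 [ 9.3279171e-01 -3.6041594e-01  4.4873303e+02 -1.4514761e+02] -21.125742 [ 441.76056 -150.51738] [ 455.93677 -140.14449]
0.082 [ 9.3280864e-01 -3.6037210e-01  4.4018359e+02 -1.4157315e+02] -21.123049 [ 433.77393 -146.50949] [ 446.8059  -136.97385]
ring ((416.9466247558594, -132.52194213867188), (82.24224853515625, 82.76304626464844), 14.428874969482422)
housing ((425.57574462890625, -196.49485778808594), (122.30050659179688, 231.63450622558594), 7.926443576812744)
grip 416 ((381.4040222167969, -127.4629135131836), (42.172157287597656, 83.7197494506836), 82.15827941894531) 0.08094006483892233
lemon [ 0.47306377 -0.42218363  0.04298032] mug [ 0.6103193  -0.03655913  0.02150297]
```

View pics/dial.png

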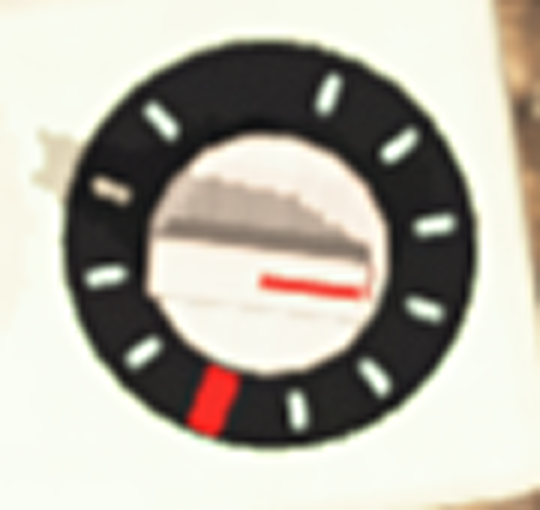

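Measured:
- Hopper centre (0.434,-0.256).
- Grinder yaw 7.9°.
- Dial axis (0.417,-0.1325).
- Pointer at 80.9°; the mark is at -22°.

I'll pour from the dial side of the hopper, which is clear of the furniture. The wrist range means I have to grasp with the tool half-turned, so I'll turn it on the way back.

```bash
python3 -m pendant '[[[0.046,0,0,0.03,0.18,0,1],[0.092,0,0,0.06,0.36,0,1],[0.138,0,0,0.09,0.54,0,1],[0.184,0,0,0.12,0.72,0,1],[0.23,0,0,0.15,0.9,0,1]]]' | grep tcp
python3 -m pendant '[[[0.046,0,0,0.03,0.135,-0.12,1],[0.092,0,0,0.06,0.27,-0.24,1],[0.138,0,0,0.09,0.405,-0.36,1],[0.184,0,0,0.12,0.54,-0.48,1],[0.23,0,0,0.15,0.68,-0.6,1]]]' | grep tcp
python3 -m pendant '[[[0.046,0,0,0.03,0.02,-0.18,1],[0.092,0,0,0.06,0.045,-0.36,1],[0.138,0,0,0.09,0.07,-0.54,1],[0.184,0,0,0.12,0.09,-0.72,1],[0.23,0,0,0.15,0.11,-0.9,1]]]' | grep tcp
python3 -m pendant '[[[0.046,0,0,0.03,-0.1,-0.15,1],[0.092,0,0,0.06,-0.2,-0.3,1],[0.138,0,0,0.09,-0.3,-0.45,1],[0.184,0,0,0.12,-0.4,-0.6,1],[0.23,0,0,0.15,-0.5,-0.75,1]]]' | grep tcp
cat >> h.py <<'E'
FL=R.from_euler('x',180,degrees=True)   # half turn about tool x
E
python3 - <<'E'
from h import *
s=monitor.state(); print(s['time'],s['tcp_pos'],s['q'].round(1),rot().as_matrix().round(2).tolist())
p,T=tcp_for([.421,.189,.006],-5,0); ap=p-T.apply([.12,0,0]); print(ap); go(ap,T*FL)
E
```

```text
tcp_pos: [0.4121, -0.0337, 0.2963]
tcp_pos: [0.4135, 0.0387, 0.2843]
tcp_pos: [0.4152, 0.1111, 0.2722]
tcp_pos: [0.4185, 0.183, 0.2602]
6.55 [0.41849785 0.18298441 0.26020993] [ -34.5    4.     5.9  113.6   -0.4   62.4 -106.8] [[0.0, 0.2, -0.98], [-0.0, -0.98, -0.2], [-1.0, 0.0, -0.0]]
[0.47348396 0.18440825 0.12953709]
turn [ 0.0911 -0.1382 -0.0204] shift [ 1.634  0.12  -0.675]
```

```bash
python3 -m pendant '[[[0.02,-0.03,-0.005,0.16,0.02,-0.13,1],[0.04,-0.06,-0.01,0.32,0.05,-0.27,1],[0.06,-0.09,-0.014,0.48,0.07,-0.4,1],[0.08,-0.12,-0.018,0.64,0.1,-0.54,1],[0.091,-0.138,-0.02,0.8,0.12,-0.675,1]]]' | grep tcp
python3 - <<'E'
from h import *
s=monitor.state(); print(s['time'],s['tcp_pos'],s['q'].round(1))
p,T=tcp_for([.421,.189,.006],-5,0); go(p,T*FL); go(p-T.apply([.06,0,0]),T*FL)
f=cam('wrist','w4')
E
```

```text
tcp_pos: [0.4745, 0.1835, 0.1955]
7.05 [0.47448463 0.18345384 0.19546893] [ -27.3   25.8   10.4   98.2  -13.8   80.4 -106.9]
turn [-0.0012  0.0006 -0.0002] shift [ 2.252 -0.014 -0.34 ]
turn [-0.0012  0.0006 -0.0002] shift [ 1.502 -0.013 -0.339]
```

View pics/w4.png

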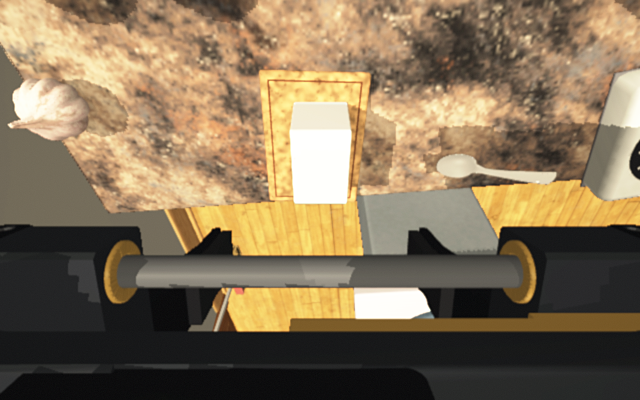

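The caddy is centred (col 320) and square between the fingers, with the mat around it. I'll descend and grip.

```bash
python3 -m pendant '[[[0,0,0,0.2,0,-0.07,1],[0,0,0,0.4,0,-0.14,1],[0,0,0,0.6,0,-0.21,1],[0,0,0,0.8,0,-0.28,1],[0,0,0,1,-0.01,-0.34,1]]]' | grep -E 'tcp|force'
python3 -m pendant '[[[0,0,0,0.15,0,0,1],[0,0,0,0.3,0,0,1],[0,0,0,0.45,0,0,1],[0,0,0,0.6,0,0,1],[0,0,0,0.75,0,0,1]]]'| grep -E 'tcp|force'
python3 -m pendant '[[[0,0,0,0.1,0,0,1],[0,0,0,0.2,0,0,1],[0,0,0,0.3,0,0,1],[0,0,0,0.4,0,0,1],[0,0,0,0.5,0,0,1]]]'| grep -E 'tcp|force'
python3 - <<'E'
from h import *
p,T=tcp_for([.421,.189,.006],-5,0); print(p,monitor.state()['q'].round(1)); go(p,T*FL)
E
```

```text
tcp_pos: [0.466, 0.1832, 0.108]
force: [-0.4, 0.7, 0.4]
tcp_pos: [0.4402, 0.1854, 0.0532]
force: [-0.7, 0.5, 0.2]
tcp_pos: [0.4232, 0.1868, 0.0164]
force: [0.0, -0.5, 0.4]
[0.42296276 0.18882828 0.02078015] [ -27.4   35.7    7.7  111.   -17.5   58.1 -103.2]
turn [-0.0024  0.0008 -0.0007] shift [-0.047 -0.025  0.028]
```

```bash
python3 -m pendant '[[[0,0,0,-0.04,-0.02,0.02,1],[0,0,0,-0.04,-0.02,0.02,0.3],[0,0,0,-0.04,-0.02,0.02,-0.2],[0,0,0,-0.04,-0.02,0.02,-0.6],[0,0,0,-0.04,-0.02,0.02,-1]]]' 25
python3 -m pendant '[[[0,0,0,0,0,0,-1],[0,0,0,0,0,0,-1],[0,0,0,0,0,0,-1],[0,0,0,0,0,0,-1],[0,0,0,0,0,0,-1]]]'
python3 - <<'E'
from h import *
s=monitor.state(); r=rot(); print(r.inv().apply([0,0,.08])/.08, s['time'])
E
```

```text
time: 9.1
tcp_pos: [0.4235, 0.1884, 0.0202]
ee_rot: [0.6, 64.9, 175.2]
force: [-0.2, 0.8, 0.1]
opening: 0.0629
time: 9.6
tcp_pos: [0.4236, 0.188, 0.0203]
ee_rot: [0.7, 64.9, 175.3]
force: [0.7, -2.3, 2.6]
opening: 0.0497
[-0.90547923  0.00526608  0.4243579 ] 9.6
```

Gripped at 49.7 mm. Lift, then plan the carry.

```bash
python3 -m pendant '[[[0,0,0,-0.12,0,0.05,-1],[0,0,0,-0.26,0,0.11,-1],[0,0,0,-0.42,0,0.19,-1],[0,0,0,-0.58,0,0.27,-1],[0,0,0,-0.74,0,0.345,-1]]]' | grep -E 'tcp|force|open'
python3 -m pendant '[[[0,0,0,-0.16,0,0.07,-1],[0,0,0,-0.32,0,0.15,-1],[0,0,0,-0.48,0,0.22,-1],[0,0,0,-0.64,0,0.29,-1],[0,0,0,-0.74,0,0.345,-1]]]' | grep -E 'tcp|force|open'
cat >> h.py <<'E'
H=np.array([.434,-.256,.105]); PV=-.047
def pour(tilt,psi=60,dz=0,s=.0444):
    """TCP pose with the lip's underside pivot over the rim's near edge, dz above it"""
    C=R.from_euler('z',psi,degrees=True)*R.from_euler('y',-tilt,degrees=True)
    piv=H+[s*np.cos(np.radians(psi)),s*np.sin(np.radians(psi)),dz]
    p,T=tcp_for(piv-C.apply([PV,0,0]),psi,tilt,.0106,.0315); return p,T*FL
def path(p1,T1,n):
    s=monitor.state(); p0=np.array(s['tcp_pos']); T0=rot(s); d=(T0.inv()*T1).as_rotvec()
    print('len',np.linalg.norm(p1-p0),'ang',np.degrees(np.linalg.norm(d)))
    for k in range(n):
        a=T0*R.from_rotvec(d*k/n); sh=a.inv().apply(p1-p0)/n/.08
        print(k,(d/n/np.pi).round(3),sh.round(3))
E
python3 - <<'E'
from h import *
s=monitor.state(); print(s['time'],s['q'].round(1),s['force'])
p,T=pour(0,dz=.03); print(p); path(p,T,6)
E
```

```text
tcp_pos: [0.4239, 0.1886, 0.0872]
force: [0.9, -0.3, -3.3]
opening: 0.0501
tcp_pos: [0.4245, 0.189, 0.1539]
force: [-0.2, 0.1, -3.1]
opening: 0.0497
10.6 [ -29.1   24.4    9.4  106.6  -14.6   72.9 -107.8] [-0.16485679  0.10162418 -3.09955508]
[ 0.48098513 -0.17461937  0.14928015]
len 0.36796632366500787 ang 65.34025844581566
0 [-0.055  0.     0.025] [-0.068  0.743 -0.175]
1 [-0.055  0.     0.025] [-0.007  0.765 -0.045]
2 [-0.055  0.     0.025] [0.054 0.76  0.087]
3 [-0.055  0.     0.025] [0.113 0.727 0.216]
4 [-0.055  0.     0.025] [0.169 0.668 0.336]
5 [-0.055  0.     0.025] [0.219 0.585 0.445]
```

```bash
python3 -m pendant '[[[-0.008,0,0.003,-0.01,0.1,-0.02,-1],[-0.018,0,0.008,-0.02,0.24,-0.06,-1],[-0.03,0,0.013,-0.04,0.4,-0.1,-1],[-0.042,0,0.019,-0.05,0.57,-0.14,-1],[-0.055,0,0.025,-0.068,0.743,-0.175,-1]]]' | grep -E 'tcp'
python3 -m pendant '[[[-0.011,0,0.005,0,0.15,-0.01,-1],[-0.022,0,0.01,0,0.31,-0.02,-1],[-0.033,0,0.015,0,0.46,-0.03,-1],[-0.044,0,0.02,-0.005,0.61,-0.04,-1],[-0.055,0,0.025,-0.007,0.765,-0.045,-1]]]' | grep -E 'tcp'
python3 -m pendant '[[[-0.011,0,0.005,0.01,0.15,0.02,-1],[-0.022,0,0.01,0.02,0.3,0.035,-1],[-0.033,0,0.015,0.03,0.456,0.05,-1],[-0.044,0,0.02,0.04,0.61,0.07,-1],[-0.055,0,0.025,0.054,0.76,0.087,-1]]]' | grep -E 'tcp'
python3 -m pendant '[[[-0.011,0,0.005,0.02,0.145,0.04,-1],[-0.022,0,0.01,0.045,0.29,0.086,-1],[-0.033,0,0.015,0.068,0.436,0.13,-1],[-0.044,0,0.02,0.09,0.58,0.17,-1],[-0.055,0,0.025,0.113,0.727,0.216,-1]]]' | grep -E 'tcp'
python3 - <<'E'
from h import *
s=monitor.state(); print(s['time'],s['q'].round(1),s['force'])
p,T=pour(0,dz=.03); print(p); path(p,T,2)
E
```

```text
tcp_pos: [0.4336, 0.1271, 0.1526]
tcp_pos: [0.4429, 0.0655, 0.1513]
tcp_pos: [0.4522, 0.0039, 0.1499]
tcp_pos: [0.4614, -0.0575, 0.1484]
12.6 [-14.5  23.5   9.9 109.2  10.3  69.4 -61.4] [ 1.26436725 -0.03592353 -3.57449213]
[ 0.48098513 -0.17461937  0.14928015]
len 0.11873303460481108 ang 21.368930275587616
0 [-0.053  0.001  0.026] [0.146 0.648 0.331]
1 [-0.053  0.001  0.026] [0.195 0.57  0.434]
```

```bash
python3 -m pendant '[[[-0.011,0,0.005,0.03,0.13,0.066,-1],[-0.021,0,0.01,0.06,0.26,0.13,-1],[-0.032,0,0.016,0.09,0.39,0.2,-1],[-0.042,0,0.021,0.12,0.52,0.265,-1],[-0.053,0.001,0.026,0.146,0.648,0.331,-1]]]' | grep -E 'tcp'
python3 -m pendant '[[[-0.013,0,0.006,0.05,0.14,0.11,-1],[-0.026,0,0.012,0.1,0.28,0.21,-1],[-0.039,0,0.019,0.145,0.42,0.32,-1],[-0.047,0,0.023,0.17,0.5,0.38,-1],[-0.053,0.001,0.026,0.195,0.57,0.434,-1]]]' | grep -E 'tcp'
python3 - <<'E'
from h import *
s=monitor.state(); print(s['time'],s['q'].round(1),s['force'])
p,T=pour(12,dz=.01); print(p); path(p,T,1)
f=cam('wrist'); g=cam('side'); e=cam('scene')
a=cv2.resize(g['pixels'][170:290,280:420],(400,343),interpolation=cv2.INTER_CUBIC)
b=cv2.resize(e['pixels'][140:260,300:440],(400,343),interpolation=cv2.INTER_CUBIC)
w=cv2.resize(f['pixels'],(400,250)); cv2.imwrite('pics/c1.png',np.vstack([np.hstack([a,b]),np.hstack([w,w*0])]))
E
```

```text
tcp_pos: [0.4706, -0.1168, 0.1482]
tcp_pos: [0.4799, -0.1757, 0.1482]
13.6 [ -6.2  22.   10.3 111.5  21.2  60.2 -38.9] [ 0.20368297  0.31995174 -3.10374527]
[ 0.47895901 -0.17812872  0.13927433]
len 0.009288526416261622 ang 11.94432715391351
0 [0.001 0.066 0.001] [ 0.115  0.005 -0.018]
```

View pics/c1.png

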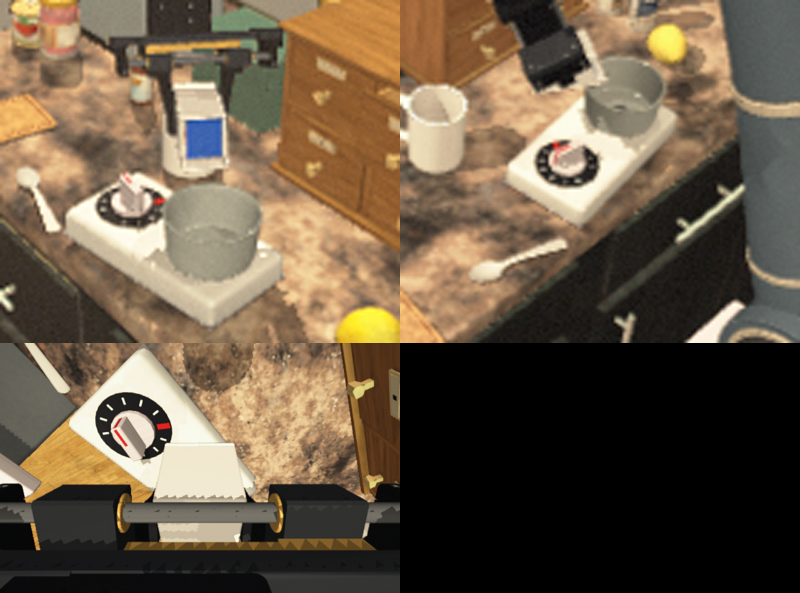

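The side view shows the caddy held upright with its flap toward the hopper. The gripper is clear of the chest and the mug. I'll tilt 12° close above the rim and check the flap's position numerically.

```bash
python3 -m pendant '[[[0,0.015,0,0.03,0,0,-1],[0,0.03,0,0.06,0,-0.01,-1],[0,0.045,0,0.09,0,-0.01,-1],[0,0.06,0,0.115,0.005,-0.018,-1],[0,0.066,0,0.115,0.005,-0.018,-1]]]' | grep -E 'tcp|force'
python3 - <<'E'
from h import *
s=monitor.state(); T=rot(s)*FL
C=T*cR(0,0).inv()  # caddy rot (yaw folded)
# T = Cyaw*Ry(90+25-tilt): caddy rot = T*Ry(-(115))
C=T*R.from_euler('y',-115,degrees=True)
org=np.array(s['tcp_pos'])-T.apply([.019,0,0])-C.apply([.0106,0,.0315])
print('org',org,'lip',org+C.apply([-.055,0,0]),'flap',org+C.apply([-.0355,0,.0285]), C.as_euler('zyx',degrees=True))
for n in('side','scene'):
    f=cam(n);h=cv2.cvtColor(f['pixels'],cv2.COLOR_BGR2HSV);P=cloud(f)
    m=((h[...,0]>100)&(h[...,0]<130)&(h[...,1]>130)&(np.linalg.norm(P-org,axis=-1)<.1))
    v,u=np.nonzero(m); print(n,len(u),P[m].mean(0) if len(u) else '', (u.mean(),v.mean()))
    for q in ([-.0355,0,.0285],[-.03,0,.05],[-.041,0,.007],[-.055,0,0]):
        w=R.from_euler('xyz',f['rotation'],degrees=True).inv().apply(org+C.apply(q)-f['eye']); print('  pred',q,f['cx']-f['fx']*w[0]/w[2],f['cy']+f['fy']*w[1]/w[2])
for i in (1.,): 
    p,T=pour(12,dz=0); path(p,T,1)
E
```

```text
tcp_pos: [0.4785, -0.1782, 0.1395]
force: [-1.2, -0.2, -3.0]
org [ 0.47869391 -0.17774051  0.12500548] lip [ 0.45166072 -0.22425816  0.11358994] flap [ 0.45835944 -0.21293012  0.14551646] [60.39276008 -5.81146995 10.49499541]
side 121 [ 0.45996312 -0.213581    0.14814145] (np.float64(351.0), np.float64(223.0))
  pred [-0.0355, 0, 0.0285] 350.453200137545 223.79393824254186
  pred [-0.03, 0, 0.05] 350.63559651339193 217.644020777994
  pred [-0.041, 0, 0.007] 350.27394523670193 229.8379335806179
  pred [-0.055, 0, 0] 350.8275007091528 234.5615483542802
scene 0  (np.float64(nan), np.float64(nan))
  pred [-0.0355, 0, 0.0285] 366.4171099749044 162.17175691663456
  pred [-0.03, 0, 0.05] 366.85248840948697 157.71445112270365
  pred [-0.041, 0, 0.007] 365.9909322288122 166.53486814588723
  pred [-0.055, 0, 0] 368.79776260718637 168.00434598476227
len 0.010417639025260706 ang 0.20756230425420494
0 [-0.     0.     0.001] [ 0.127  0.002 -0.03 ]<stdin>:11: RuntimeWarning: Mean of empty slice.
  ret = ret.dtype.type(ret / rcount)
```

```bash
python3 -m pendant '[[[0,0,0,0.02,0,-0.005,-1],[0,0,0,0.04,0,-0.01,-1],[0,0,0,0.06,0,-0.014,-1],[0,0,0,0.08,0,-0.019,-1],[0,0,0,0.09,0,-0.02,-1]]]' | grep -E 'tcp|force'
for i in 1 2 3 4; do python3 -m pendant '[[[0,0,0,0.004,0,-0.001,-1],[0,0,0,0.008,0,-0.002,-1],[0,0,0,0.012,0,-0.003,-1],[0,0,0,0.012,0,-0.003,-1],[0,0,0,0.012,0,-0.003,-1]]]' | grep -E 'tcp|force'; done
```

```text
tcp_pos: [0.4787, -0.1779, 0.132]
force: [0.9, 0.4, -2.1]
tcp_pos: [0.4787, -0.1779, 0.131]
force: [-0.6, -0.1, -3.7]
tcp_pos: [0.4788, -0.1779, 0.13]
force: [0.5, -0.6, -3.0]
tcp_pos: [0.4789, -0.1779, 0.1294]
force: [-0.8, 1.8, 1.7]
tcp_pos: [0.479, -0.1778, 0.1291]
force: [-3.3, 2.5, 7.1]
```

Contact came where predicted. Now tip about the resting lip, easing the force off first.

```bash
python3 - <<'E'
from h import *
p,T=pour(12,dz=.0006); path(p,T,1)
def seq(a,tg,dz):
    for t in tg:
        p0,T0=pour(a,dz=dz); p1,T1=pour(t,dz=dz)
        print(t,((T0.inv()*T1).as_rotvec()/np.pi).round(4),(T0.inv().apply(p1-p0)/.08).round(4)); a=t
seq(12,(17,22,27,32,36,40,44,48,52),.0006)
E
```

```text
len 0.0008097432098694893 ang 0.21203394987693616
0 [-0.     0.001  0.001] [-0.008  0.002  0.005]
17 [0.     0.0278 0.    ] [-0.0408 -0.      0.0388]
22 [ 0.      0.0278 -0.    ] [-0.0408  0.      0.0388]
27 [0.     0.0278 0.    ] [-0.0408 -0.      0.0388]
32 [-0.      0.0278  0.    ] [-0.0408  0.      0.0388]
36 [-0.      0.0222  0.    ] [-0.0329 -0.      0.0307]
40 [0.     0.0222 0.    ] [-0.0329  0.      0.0307]
44 [-0.      0.0222  0.    ] [-0.0329 -0.      0.0307]
48 [ 0.      0.0222 -0.    ] [-0.0329  0.      0.0307]
52 [0.     0.0222 0.    ] [-0.0329 -0.      0.0307]
```

```bash
python3 -m pendant '[[[0,0,0,-0.01,0,0.005,-1],[0,0,0,-0.01,0,0.005,-1],[0,0.01,0,-0.025,0,0.019,-1],[0,0.02,0,-0.04,0,0.033,-1],[0,0.028,0,-0.051,0,0.044,-1]]]' | grep -E 'tcp|force'
for i in 1 2; do python3 -m pendant '[[[0,0.006,0,-0.008,0,0.008,-1],[0,0.012,0,-0.017,0,0.016,-1],[0,0.018,0,-0.026,0,0.024,-1],[0,0.023,0,-0.034,0,0.032,-1],[0,0.028,0,-0.041,0,0.039,-1]]]' | grep -E 'tcp|force'; done
python3 - <<'E'
from h import *
p,T=pour(27,dz=.0006); path(p,T,1); s=monitor.state(); print(s['time'],s['q'].round(1))
E
```

```text
tcp_pos: [0.4777, -0.1803, 0.1336]
force: [-0.4, -0.0, -2.3]
tcp_pos: [0.4764, -0.1827, 0.1373]
force: [0.1, -0.1, -1.8]
tcp_pos: [0.4748, -0.1854, 0.1407]
force: [0.4, -0.8, -1.0]
len 0.0005398746274055514 ang 0.27805145048837016
0 [-0.001 -0.001  0.001] [-0.001 -0.001 -0.007]
18.35 [ 14.7  16.8   3.9 115.4  -4.5  47.6  -8.6]
```

```bash
python3 -m pendant '[[[0,0.006,0,-0.008,0,0.008,-1],[0,0.012,0,-0.017,0,0.016,-1],[0,0.018,0,-0.026,0,0.024,-1],[0,0.023,0,-0.034,0,0.032,-1],[0,0.028,0,-0.041,0,0.039,-1]]]' | grep -E 'tcp|force'
for i in 1 2; do python3 -m pendant '[[[0,0.005,0,-0.007,0,0.006,-1],[0,0.01,0,-0.014,0,0.012,-1],[0,0.015,0,-0.021,0,0.018,-1],[0,0.022,0,-0.033,0,0.031,-1],[0,0.022,0,-0.033,0,0.031,-1]]]' | grep -E 'tcp|force'; done
python3 - <<'E'
from h import *
p,T=pour(40,dz=.0006); path(p,T,1); s=monitor.state(); print(s['time'],s['q'].round(1))
g=cam('side'); e=cam('scene'); f=cam('wrist')
a=cv2.resize(g['pixels'][180:280,300:400],(400,400),interpolation=cv2.INTER_CUBIC)
b=cv2.resize(e['pixels'][130:210,330:410],(400,400),interpolation=cv2.INTER_CUBIC)
cv2.imwrite('pics/c2.png',np.hstack([a,b]))
E
```

```text
tcp_pos: [0.4732, -0.1883, 0.1439]
force: [-0.6, -0.1, -2.5]
tcp_pos: [0.4713, -0.1915, 0.146]
force: [0.4, -0.6, -2.8]
tcp_pos: [0.4694, -0.1947, 0.1479]
force: [-0.1, 0.4, -2.2]
len 0.0024637622975012667 ang 0.46014054413791616
0 [-0.002 -0.002  0.001] [ 0.002  0.    -0.031]
19.85 [ 26.8  16.8   0.4 115.9 -20.7  48.5  10.8]
```

View pics/c2.png

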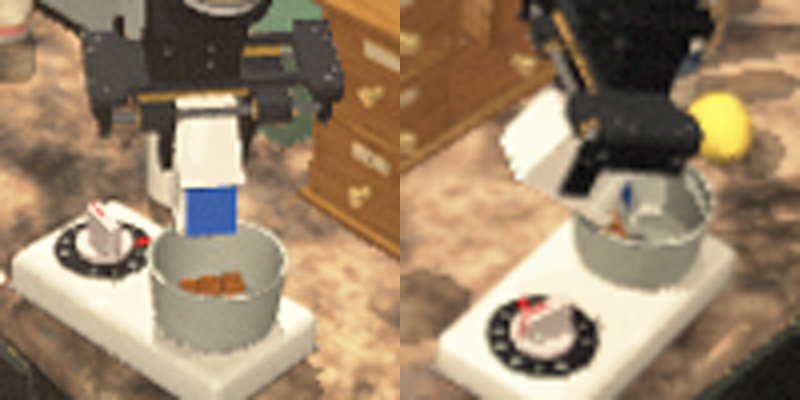

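The side view shows brown lumps on the hopper floor at crop (180-243,285). The scene view shows some brown at the lip, crop (615,222). I'll tip a bit more, to 45°, and check the brown blobs by position.

```bash
cat > br.py <<'E'
from h import *
for n in('side','scene'):
    f=cam(n);h=cv2.cvtColor(f['pixels'],cv2.COLOR_BGR2HSV);P=cloud(f)
    m=((h[...,0]<16)&(h[...,1]>110)&(h[...,2]>50)&(np.hypot(P[...,0]-.434,P[...,1]+.256)<.07)&(P[...,2]>.05))
    k,l,st,c=cv2.connectedComponentsWithStats(m.astype(np.uint8))
    for i in range(1,k):
        q=P[l==i]; print(n,st[i],'mean',q.mean(0).round(3),'min',q.min(0).round(3),'max',q.max(0).round(3))
s=monitor.state(); print(s['time'],s['force'])
E
python3 br.py
python3 -m pendant '[[[0,0.006,0,-0.008,0,0.003,-1],[0,0.012,0,-0.018,0,0.006,-1],[0,0.018,0,-0.027,0,0.009,-1],[0,0.025,0,-0.037,0,0.01,-1],[0,0.028,0,-0.041,0,0.012,-1]]]' | grep -E 'tcp|force'
python3 -m pendant '[[[0,0,0,0,0,0,-1],[0,0,0,0,0,0,-1],[0,0,0,0,0,0,-1],[0,0,0,0,0,0,-1],[0,0,0,0,0,0,-1]]]' | grep -E 'tcp|force'
python3 br.py
```

```text
side [349 202   1   1   1] mean [ 0.432 -0.234  0.243] min [ 0.432 -0.234  0.243] max [ 0.432 -0.234  0.243]
side [331 205   1   1   1] mean [ 0.381 -0.213  0.241] min [ 0.381 -0.213  0.241] max [ 0.381 -0.213  0.241]
side [373 207   1   1   1] mean [ 0.49  -0.275  0.225] min [ 0.49  -0.275  0.225] max [ 0.49  -0.275  0.225]
side [335 209   1   1   1] mean [ 0.392 -0.218  0.225] min [ 0.392 -0.218  0.225] max [ 0.392 -0.218  0.225]
side [345 248  16   6  69] mean [ 0.445 -0.247  0.067] min [ 0.421 -0.261  0.056] max [ 0.469 -0.228  0.071]
scene [382  80   1   1   1] mean [ 0.468 -0.242  0.473] min [ 0.468 -0.242  0.473] max [ 0.468 -0.242  0.473]
scene [380  84   1   1   1] mean [ 0.47  -0.238  0.459] min [ 0.47  -0.238  0.459] max [ 0.47  -0.238  0.459]
scene [379  87   1   1   1] mean [ 0.472 -0.238  0.448] min [ 0.472 -0.238  0.448] max [ 0.472 -0.238  0.448]
scene [375 104   2   3   3] mean [ 0.471 -0.232  0.382] min [ 0.469 -0.232  0.379] max [ 0.473 -0.231  0.387]
scene [368 118   4   6   6] mean [ 0.474 -0.215  0.325] min [ 0.467 -0.229  0.319] max [ 0.479 -0.204  0.329]
scene
[... 487 characters left out ...]
ide [345 248  16   6  66] mean [ 0.445 -0.247  0.067] min [ 0.42  -0.26   0.059] max [ 0.466 -0.228  0.073]
scene [373 122   1   1   1] mean [ 0.464 -0.224  0.32 ] min [ 0.464 -0.224  0.32 ] max [ 0.464 -0.224  0.32 ]
scene [368 137   1   1   1] mean [ 0.468 -0.213  0.259] min [ 0.468 -0.213  0.259] max [ 0.468 -0.213  0.259]
scene [392 138   1   1   1] mean [ 0.387 -0.24   0.289] min [ 0.387 -0.24   0.289] max [ 0.387 -0.24   0.289]
scene [363 143   1   2   2] mean [ 0.494 -0.223  0.208] min [ 0.493 -0.223  0.206] max [ 0.494 -0.222  0.209]
scene [371 172   4   5  11] mean [ 0.449 -0.253  0.062] min [ 0.439 -0.271  0.051] max [ 0.462 -0.242  0.067]
21.2 [-0.55192043 -2.50148931 -1.12895878]
```

```bash
python3 - <<'E'
from h import *
L=[]
for i in range(4):
    g=cam('side'); L.append(g['pixels'][225:270,330:385].astype(float)); e=cam('scene'); 
a=np.mean(L,0).clip(0,255).astype(np.uint8)
cv2.imwrite('pics/c3.png',np.hstack([cv2.resize(a,(550,450),interpolation=cv2.INTER_LANCZOS4),cv2.resize(e['pixels'][160:190,355:371+15],None,fx=8,fy=15,interpolation=cv2.INTER_CUBIC)]))
E
```

```text
(no output)
```

View pics/c3.png

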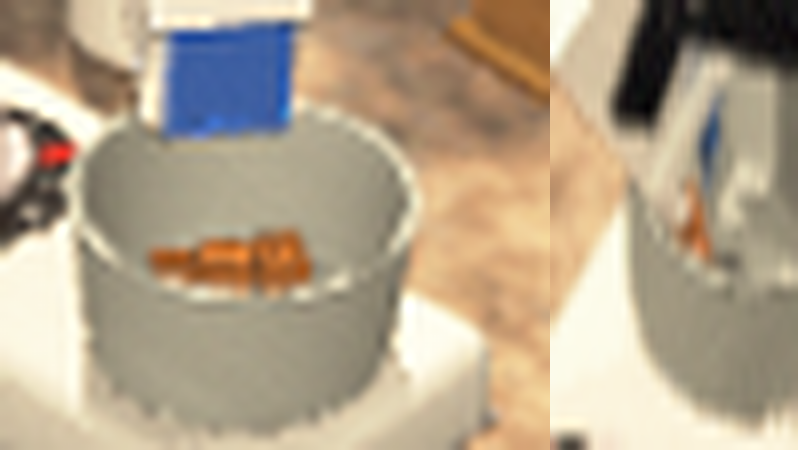

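All three lumps can be made out on the hopper floor at crop (170,262), (222,262) and (280,258), and the lip is empty. Next I'll lift off, tilt the caddy back upright and carry it home.

```bash
python3 - <<'E'
from h import *
p,T=pour(0,dz=.04); path(p,T,2)
E
```

```text
len 0.026228765117283698 ang 45.346353573045874
0 [-0.001 -0.126  0.   ] [ 0.006 -0.003 -0.164]
1 [-0.001 -0.126  0.   ] [-0.058 -0.003 -0.153]
```

```bash
python3 -m pendant '[[[0,-0.02,0,0,0,-0.03,-1],[0,-0.045,0,0,0,-0.06,-1],[0,-0.07,0,0,0,-0.09,-1],[0,-0.098,0,0,0,-0.13,-1],[-0.001,-0.126,0,0.006,-0.003,-0.164,-1]]]' | grep -E 'tcp|force'
python3 -m pendant '[[[0,-0.028,0,-0.01,0,-0.03,-1],[0,-0.056,0,-0.02,0,-0.06,-1],[0,-0.084,0,-0.035,0,-0.1,-1],[0,-0.108,0,-0.05,0,-0.13,-1],[-0.001,-0.126,0,-0.058,-0.003,-0.153,-1]]]' | grep -E 'tcp|force'
python3 - <<'E'
from h import *
print(monitor.state()['time'],monitor.state()['q'].round(1))
p,T=tcp_for([.421,.1968,.1365],-6,0,.0106,.0315); print(p);path(p,T*FL,6)
E
```

```text
tcp_pos: [0.4748, -0.1842, 0.1553]
force: [-0.1, -0.4, -3.6]
tcp_pos: [0.4812, -0.1706, 0.1589]
force: [-0.1, 0.6, -2.8]
22.6 [ -5.1  21.3   8.2 110.7  21.8  62.1 -39.6]
[0.42355617 0.19653134 0.15078015]
len 0.37176495676678945 ang 66.16656937423488
0 [ 0.056  0.    -0.026] [-0.239 -0.485 -0.555]
1 [ 0.056  0.    -0.026] [-0.195 -0.591 -0.461]
2 [ 0.056  0.    -0.026] [-0.143 -0.676 -0.35 ]
3 [ 0.056  0.    -0.026] [-0.086 -0.736 -0.226]
4 [ 0.056  0.    -0.026] [-0.025 -0.768 -0.095]
5 [ 0.056  0.    -0.026] [ 0.038 -0.773  0.04 ]
```

```bash
python3 -m pendant '[[[0.008,0,-0.003,-0.03,-0.06,-0.07,-1],[0.018,0,-0.008,-0.07,-0.15,-0.17,-1],[0.03,0,-0.014,-0.12,-0.26,-0.29,-1],[0.043,0,-0.02,-0.18,-0.37,-0.42,-1],[0.056,0,-0.026,-0.239,-0.485,-0.555,-1]]]' | grep -E 'tcp'
python3 -m pendant '[[[0.011,0,-0.005,-0.04,-0.12,-0.09,-1],[0.022,0,-0.01,-0.08,-0.24,-0.18,-1],[0.034,0,-0.016,-0.12,-0.355,-0.277,-1],[0.045,0,-0.021,-0.16,-0.47,-0.37,-1],[0.056,0,-0.026,-0.195,-0.591,-0.461,-1]]]' | grep -E 'tcp'
python3 -m pendant '[[[0.011,0,-0.005,-0.03,-0.135,-0.07,-1],[0.022,0,-0.01,-0.06,-0.27,-0.14,-1],[0.034,0,-0.016,-0.086,-0.4,-0.21,-1],[0.045,0,-0.021,-0.115,-0.54,-0.28,-1],[0.056,0,-0.026,-0.143,-0.676,-0.35,-1]]]' | grep -E 'tcp'
python3 -m pendant '[[[0.011,0,-0.005,-0.017,-0.147,-0.045,-1],[0.022,0,-0.01,-0.034,-0.29,-0.09,-1],[0.034,0,-0.016,-0.05,-0.44,-0.136,-1],[0.045,0,-0.021,-0.07,-0.59,-0.18,-1],[0.056,0,-0.026,-0.086,-0.736,-0.226,-1]]]' | grep -E 'tcp'
python3 -m pendant '[[[0.011,0,-0.005,-0.005,-0.154,-0.02,-1],[0.022,0,-0.01,-0.01,-0.31,-0.04,-1],[0.034,0,-0.016,-0.015,-0.46,-0.057,-1],[0.045,0,-0.021,-0.02,-0.614,-0.076,-1],[0.056,0,-0.026,-0.025,-0.768,-0.095,-1]]]' | grep -E 'tcp'
python3 - <<'E'
from h import *
print(monitor.state()['time'],monitor.state()['q'].round(1))
p,T=tcp_for([.421,.1968,.090],-6,0,.0106,.0315); print(p);path(p,T*FL,1)
E
```

```text
tcp_pos: [0.4711, -0.1073, 0.1571]
tcp_pos: [0.4613, -0.0441, 0.1555]
tcp_pos: [0.4516, 0.0191, 0.1541]
tcp_pos: [0.4419, 0.0823, 0.1529]
tcp_pos: [0.4324, 0.1453, 0.1519]
25.1 [-24.4  24.9   6.9 106.2  -9.4  74.3 -98.7]
[0.42355617 0.19653134 0.10428015]
len 0.07050722532263365 ang 10.164944233019682
0 [ 0.052  0.003 -0.021] [ 0.57  -0.642 -0.201]
```

```bash
python3 -m pendant '[[[0.01,0,-0.004,0.11,-0.13,-0.04,-1],[0.02,0,-0.008,0.23,-0.26,-0.08,-1],[0.031,0.001,-0.012,0.34,-0.39,-0.12,-1],[0.042,0.002,-0.017,0.46,-0.52,-0.16,-1],[0.052,0.003,-0.021,0.57,-0.642,-0.201,-1]]]' | grep -E 'tcp'
cat > fl.py <<'E'
from h import *
s=monitor.state(); T=rot(s)*FL; C=T*R.from_euler('y',-115,degrees=True)
org=np.array(s['tcp_pos'])-T.apply([.019,0,0])-C.apply([.0106,0,.0315])
print('org',org,C.as_euler('ZYX',degrees=True),s['time'])
for n in('side','scene'):
    f=cam(n);h=cv2.cvtColor(f['pixels'],cv2.COLOR_BGR2HSV);P=cloud(f)
    m=((h[...,0]>100)&(h[...,0]<130)&(h[...,1]>130)&(np.linalg.norm(P-org,axis=-1)<.1))
    v,u=np.nonzero(m); 
    if len(u): q=C.inv().apply(P[m]-org); print(n,len(u),'flap in caddy frame',q.mean(0).round(4),'lo',np.percentile(q,5,0).round(3),'hi',np.percentile(q,95,0).round(3))
    m=(np.linalg.norm(P-org-[0,0,.03],axis=-1)<.09)&(h[...,1]<70)&(h[...,2]>150)
    q=C.inv().apply(P[m]-org); t=q[(q[:,2]>.045)&(abs(q[:,1])<.02)&(q[:,0]>-.025)&(q[:,0]<.04)]
    if len(t)>20: print(n,'top plane slope',np.linalg.lstsq(np.c_[t[:,:2],np.ones(len(t))],t[:,2],rcond=None)[0].round(3),len(t))
p,T=tcp_for([.421,.1968,.0065],-6,0,.0106,.0315); path(p,T*FL,2)
E
python3 fl.py
```

```text
tcp_pos: [0.4228, 0.198, 0.1037]
org [0.4201832  0.19825705 0.0894411 ] [-6.02409058  0.13666551 -0.0209089 ] 25.6
side 32 flap in caddy frame [-0.0335 -0.0063  0.0322] lo [-0.037 -0.02   0.016] hi [-0.03   0.007  0.047]
side top plane slope [ 0.009 -0.002  0.055] 63
scene 93 flap in caddy frame [-0.0382 -0.0013  0.0266] lo [-0.043 -0.017  0.01 ] hi [-0.033  0.014  0.042]
scene top plane slope [-0.006  0.023  0.053] 178
len 0.08254659154647437 ang 0.3032352641956821
0 [ 0.     0.001 -0.   ] [ 0.462  0.008 -0.23 ]
1 [ 0.     0.001 -0.   ] [ 0.462  0.008 -0.229]
```

No slip in the grip; the caddy is level and the flap is shut. Lower and release.

```bash
python3 -m pendant '[[[0,0,0,0.12,0,-0.06,-1],[0,0,0,0.25,0,-0.12,-1],[0,0,0,0.38,0.004,-0.19,-1],[0,0,0,0.5,0.008,-0.25,-1],[0,0.001,0,0.6,0.01,-0.3,-1]]]' | grep -E 'tcp|force'
python3 -m pendant '[[[0,0,0,0.1,0,-0.05,-1],[0,0,0,0.18,0,-0.09,-1],[0,0,0,0.24,0.003,-0.12,-1],[0,0,0,0.28,0.004,-0.14,-1],[0,0.001,0,0.28,0.005,-0.14,-1]]]' | grep -E 'tcp|force'
python3 fl.py
```

```text
tcp_pos: [0.4229, 0.1966, 0.0484]
force: [-0.8, 0.1, -2.4]
tcp_pos: [0.4234, 0.196, 0.023]
force: [0.2, 0.0, -3.2]
org [0.4208824  0.19624864 0.00873022] [-5.8807668  -0.05043371 -0.11435304] 26.7
side 28 flap in caddy frame [-0.0338 -0.0058  0.0306] lo [-0.038 -0.018  0.016] hi [-0.03   0.009  0.046]
side top plane slope [ 0.01  -0.005  0.055] 62
scene 79 flap in caddy frame [-0.0373 -0.002   0.0273] lo [-0.042 -0.018  0.012] hi [-0.032  0.013  0.045]
scene top plane slope [-0.003  0.05   0.054] 160
len 0.0028178941628671608 ang 0.18190338043205675
0 [ 0. -0. -0.] [ 0.016 -0.002 -0.007]
1 [ 0. -0. -0.] [ 0.016 -0.002 -0.007]
```

```bash
python3 -m pendant '[[[0,0,0,0.01,0,-0.005,-1],[0,0,0,0.02,0,-0.01,-1],[0,0,0,0.03,0,-0.014,-1],[0,0,0,0.03,0,-0.014,-1],[0,0,0,0.03,0,-0.014,-1]]]' | grep -E 'tcp|force'
python3 -m pendant '[[[0,0,0,0,0,0,0.3],[0,0,0,0,0,0,0.4],[0,0,0,0,0,0,1],[0,0,0,0,0,0,1],[0,0,0,0,0,0,1]]]' | grep -E 'tcp|force|open'
python3 - <<'E'
from h import *
s=monitor.state(); print(s['time']); p,T=tcp_for([.421,.1968,.0065],-6,0,.0106,.0315)
# retreat along tool then up: vertical tool
D=R.from_euler('z',-6,degrees=True)*R.from_euler('y',90,degrees=True)*FL
path(np.array([.45,.15,.26]),D,3)
E
```

```text
tcp_pos: [0.4236, 0.1962, 0.0209]
force: [0.4, 0.3, -2.3]
tcp_pos: [0.4236, 0.1962, 0.021]
force: [0.4, 0.0, 0.5]
opening: 0.077
27.8
len 0.2448203310235978 ang 24.90648651768676
0 [ 0.     0.046 -0.   ] [-0.957  0.182  0.302]
1 [ 0.     0.046 -0.   ] [-0.991  0.181  0.161]
2 [ 0.     0.046 -0.   ] [-1.004  0.181  0.016]
```

```bash
for i in 1 2; do python3 -m pendant '[[[0,0,0,-0.2,0,0,1],[0,0,0,-0.4,0,0,1],[0,0,0,-0.6,0,0,1],[0,0,0,-0.8,0,0,1],[0,0,0,-1,0,0,1]]]' | grep -E 'tcp|force'; done
python3 - <<'E'
from h import *
f=cam('wrist','w5'); h=cv2.cvtColor(f['pixels'],cv2.COLOR_BGR2HSV); P=cloud(f); print(monitor.state()['time'])
B=(abs(P[...,0]-.42)<.1)&(abs(P[...,1]-.2)<.08)
for nm,m,z in (('top',B&(h[...,1]<60)&(h[...,2]>180)&(P[...,2]>.056),.062),('mat',B&(h[...,0]>8)&(h[...,0]<24)&(h[...,1]>100)&(h[...,2]>120)&(abs(P[...,2]-.006)<.006),.006)):
    m=cv2.morphologyEx(m.astype(np.uint8),cv2.MORPH_OPEN,np.ones((3,3)))
    n,l,st,c=cv2.connectedComponentsWithStats(m); i=1+st[1:,4].argmax(); v,u=np.nonzero(l==i)
    q=np.float32([onz(f,a,b,z)[:2] for a,b in zip(u,v)])*1000
    print(nm,st[i],np.median(P[l==i][:,2]),cv2.minAreaRect(q))
f=cam('scene'); h=cv2.cvtColor(f['pixels'],cv2.COLOR_BGR2HSV);P=cloud(f)
m=((h[...,0]>100)&(h[...,0]<130)&(h[...,1]>130)&(np.linalg.norm(P-[.42,.2,.03],axis=-1)<.1))
C=R.from_euler('z',-6,degrees=True); q=C.inv().apply(P[m]-[.421,.1965,.006]); print(m.sum(),q.mean(0),np.percentile(q,5,0).round(3),np.percentile(q,95,0).round(3))
E
```

```text
tcp_pos: [0.4573, 0.1928, 0.0942]
force: [-0.0, -0.6, -0.4]
tcp_pos: [0.4909, 0.1894, 0.1674]
force: [-1.0, 0.2, -0.6]
28.85
top [ 288  164   64   74 4335] 0.06106042004959383 ((430.79949951171875, 196.27406311035156), (49.441917419433594, 79.99464416503906), 84.38558197021484)
mat [ 318  102   64  127 2784] 0.00512461568853817 ((419.2313537597656, 171.63943481445312), (53.890621185302734, 148.37850952148438), 84.1031265258789)
78 [-0.03720798 -0.00244891  0.02744512] [-0.042 -0.019  0.012] [-0.032  0.013  0.042]
```

The caddy stands on the mat with its flap shut. Its origin by arm kinematics is (0.421,0.196), against the mat centre (0.419,0.197). Now the dial.

```bash
cat >> h.py <<'E'
def dial(a,z): return np.array([.417,-.1325,z]),R.from_euler('z',a,degrees=True)*R.from_euler('y',90,degrees=True)
E
python3 - <<'E'
from h import *
p,T=dial(-99.1,.19); path(p,T,5)
E
```

```text
len 0.3315398921255332 ang 89.57512248684417
0 [-0.095  0.022  0.021] [-0.006  0.82   0.118]
1 [-0.095  0.022  0.021] [0.03  0.749 0.355]
2 [-0.095  0.022  0.021] [0.042 0.609 0.561]
3 [-0.095  0.022  0.021] [0.032 0.414 0.717]
4 [-0.095  0.022  0.021] [-0.002  0.184  0.808]
```

```bash
python3 -m pendant '[[[-0.019,0.004,0.004,-0.05,0.16,0.02,1],[-0.038,0.009,0.008,-0.05,0.33,0.05,1],[-0.057,0.013,0.012,-0.05,0.49,0.07,1],[-0.076,0.018,0.017,-0.03,0.66,0.095,1],[-0.095,0.022,0.021,-0.006,0.82,0.118,1]]]' | grep tcp
python3 -m pendant '[[[-0.019,0.004,0.004,0,0.15,0.07,1],[-0.038,0.009,0.008,0.01,0.3,0.14,1],[-0.057,0.013,0.012,0.02,0.45,0.21,1],[-0.076,0.018,0.017,0.025,0.6,0.285,1],[-0.095,0.022,0.021,0.03,0.749,0.355,1]]]' | grep tcp
python3 -m pendant '[[[-0.019,0.004,0.004,0,0.12,0.11,1],[-0.038,0.009,0.008,0.01,0.24,0.22,1],[-0.057,0.013,0.012,0.02,0.365,0.336,1],[-0.076,0.018,0.017,0.03,0.49,0.45,1],[-0.095,0.022,0.021,0.042,0.609,0.561,1]]]' | grep tcp
python3 - <<'E'
from h import *
print(monitor.state()['time'],monitor.state()['q'].round(1))
p,T=dial(-99.1,.19); path(p,T,2)
E
```

```text
tcp_pos: [0.4765, 0.1247, 0.1718]
tcp_pos: [0.4604, 0.0598, 0.1754]
tcp_pos: [0.4446, -0.0051, 0.1791]
30.4 [-10.3  13.6   4.2 114.6   2.   62.3 -49.9]
len 0.1307694429569755 ang 35.25666898248788
0 [-0.093  0.022  0.021] [0.017 0.411 0.706]
1 [-0.093  0.022  0.021] [-0.016  0.19   0.795]
```

```bash
python3 -m pendant '[[[-0.019,0.004,0.004,0,0.08,0.14,0.5],[-0.038,0.009,0.008,0.01,0.16,0.28,0],[-0.057,0.013,0.012,0.01,0.25,0.42,0],[-0.076,0.018,0.017,0.015,0.33,0.565,0],[-0.093,0.022,0.021,0.017,0.411,0.706,0]]]' | grep tcp
python3 -m pendant '[[[-0.019,0.004,0.004,0,0.04,0.16,0],[-0.04,0.009,0.009,0,0.08,0.34,0],[-0.062,0.015,0.014,-0.01,0.125,0.53,0],[-0.08,0.019,0.018,-0.015,0.165,0.69,0],[-0.093,0.022,0.021,-0.016,0.19,0.795,0]]]' | grep tcp
python3 - <<'E'
from h import *
s=monitor.state(); print(s['time'],s['q'].round(1),s['opening'])
p,T=dial(-99.1,.062); path(p,T,2)
f=cam('wrist','w6'); P=cloud(f); h=cv2.cvtColor(f['pixels'],cv2.COLOR_BGR2HSV)
red=((h[...,0]<8)|(h[...,0]>172))&(h[...,1]>130)&(np.hypot(P[...,0]-.417,P[...,1]+.1325)<.05)
n,l,st,c=cv2.connectedComponentsWithStats(red.astype(np.uint8))
for i in range(1,n):
    if st[i,4]>6:
        z=float(np.median(P[l==i][:,2])); q=np.float32([onz(f,a,b,.082 if z>.065 else .048)[:2] for b,a in zip(*np.nonzero(l==i))])*1000
        v=cv2.fitLine(q,2,0,.01,.01).ravel(); print(st[i],z,q.mean(0),np.degrees(np.arctan2(v[1],v[0])),q.min(0),q.max(0))
E
```

```text
tcp_pos: [0.4296, -0.0691, 0.1838]
tcp_pos: [0.4147, -0.1335, 0.1885]
31.4 [  6.2   6.5   6.5 121.3  -0.9  52.4   4.3] 0.04387903555108175
len 0.12657549553433747 ang 0.2064395806750722
0 [0.001 0.    0.   ] [ 0.791  0.015 -0.009]
1 [0.001 0.    0.   ] [ 0.791  0.014 -0.009]
[322 165   4   4  15] 0.07450285681845364 [ 420.4515  -109.52222] -55.85632 [ 419.21133  -110.797264] [ 421.7485  -108.11772]
[323 171   3  25  69] 0.0817496799946777 [ 418.81427 -122.89607] 82.04603 [ 416.7058  -132.04178] [ 420.56598 -112.89094]
[352 190  18  11 150] 0.048484108182910046 [ 448.75302 -145.356  ] -20.766403 [ 441.01077 -150.96144] [ 456.45865 -139.91562]
```

```bash
python3 -m pendant '[[[0,0,0,0.16,0.01,-0.01,0],[0,0,0,0.32,0.02,-0.015,0],[0,0,0,0.48,0.03,-0.018,0],[0,0,0,0.64,0.03,-0.018,0],[0,0,0,0.8,0.03,-0.018,0]]]' | grep -E 'tcp|force'
python3 -m pendant '[[[0,0,0,0.2,0,0,0],[0,0,0,0.4,0,0,0],[0,0,0,0.58,0,0,0],[0,0,0,0.72,0,0,0],[0,0,0,0.78,0,0,0]]]' | grep -E 'tcp|force'
python3 - <<'E'
from h import *
s=monitor.state(); print(s['time'],s['q'].round(1),s['opening'])
p,T=dial(-99.1,.062); path(p,T,1)
E
```

```text
tcp_pos: [0.416, -0.1332, 0.1235]
force: [0.4, -0.1, -0.6]
tcp_pos: [0.4149, -0.1326, 0.0599]
force: [0.2, -0.2, 0.9]
32.45 [  7.3  18.5   5.7 128.   -3.1  33.9   6.3] 0.043158966428427765
len 0.0029856991343391883 ang 0.33233834515240424
0 [0.001 0.    0.002] [-0.027  0.026 -0.005]
```

```bash
python3 -m pendant '[[[0,0,0,-0.02,0.026,-0.005,0],[0,0,0,-0.02,0.026,-0.005,-0.4],[0,0,0,-0.02,0.026,-0.005,-1],[0,0,0,-0.02,0.026,-0.005,-1],[0,0,0,-0.02,0.026,-0.005,-1]]]' 12
python3 -m pendant '[[[0,0,0,0,0,0,-1],[0,0,0,0,0,0,-1],[0,0,0,0,0,0,-1],[0,0,0,0,0,0,-1],[0,0,0,0,0,0,-1]]]'
python3 - <<'E'
from h import *
s=monitor.state(); print(s['time'],s['force'],s['wrist_torque']); p,T=dial(-202,.062); go(p,T); print(rot().as_euler('ZYX',degrees=True),rot().as_matrix()[:,2])
E
```

```text
time: 32.95
tcp_pos: [0.4173, -0.1326, 0.0618]
ee_rot: [-78.1, 89.7, -177.0]
force: [-0.1, -0.7, 0.2]
opening: 0.0191
time: 33.45
tcp_pos: [0.418, -0.1327, 0.0621]
ee_rot: [-71.0, 89.8, -170.0]
force: [2.8, -0.5, -0.1]
opening: 0.0117
33.45 [ 2.80661667 -0.52485121 -0.07043373] [-0.22662198 -0.57232304 -0.0111716 ]
turn [5.723e-01 1.100e-03 4.000e-04] shift [ 0.001 -0.013 -0.001]
[-169.99952699   89.82357627  -71.01164596] [-0.15622403 -0.98772114  0.00100189]
```

```bash
for i in 1 2; do python3 -m pendant '[[[0.038,0,0,0,0,0,-1],[0.076,0,0,0,0,0,-1],[0.114,0,0,0,0,0,-1],[0.152,0,0,0,0,0,-1],[0.19,0,0,0,0,0,-1]]]'|grep -E 'tcp|force|open'; done
python3 - <<'E'
from h import *
s=monitor.state(); print(s['time'],s['force'],s['wrist_torque'],s['q'].round(1)); p,T=dial(-202,.062); go(p,T)
E
```

```text
tcp_pos: [0.4185, -0.1329, 0.0621]
force: [2.2, -1.3, -2.3]
opening: 0.0121
tcp_pos: [0.4187, -0.1334, 0.0621]
force: [1.7, -1.6, -2.4]
opening: 0.0116
34.45 [ 1.67272229 -1.56076317 -2.38383906] [-0.46530048 -0.42602146  0.07324664] [ -7.   19.4  22.9 128.4 -13.   34.4 -52.4]
turn [ 0.1893  0.0004 -0.0006] shift [ 0.001 -0.015  0.018]
```

```bash
python3 -m pendant '[[[0.04,0,0,0,0,0,-1],[0.08,0,0,0,0,0,-1],[0.12,0,0,0,0,0,-1],[0.16,0,0,0,0,0,-1],[0.19,0,0,0,0,0,-1]]]'|grep -E 'tcp|force|open'
python3 -m pendant '[[[0,0,0,0,0,0,-1],[0,0,0,0,0,0,-1],[0,0,0,0,0,0,-0.6],[0,0,0,0,0,0,-0.4],[0,0,0,0,0,0,-0.3]]]'|grep -E 'tcp|force|open'
for i in 1 2; do python3 -m pendant '[[[0,0,0,-0.2,0,0,-0.2],[0,0,0,-0.4,0,0,-0.2],[0,0,0,-0.6,0,0,-0.2],[0,0,0,-0.8,0,0,-0.2],[0,0,0,-0.9,0,0,-0.2]]]'|grep -E 'tcp|force|open'; done
cat > dl.py <<'E'
from h import *
f=cam('wrist','w7'); P=cloud(f); h=cv2.cvtColor(f['pixels'],cv2.COLOR_BGR2HSV); s=monitor.state(); print(s['time'],rot().as_matrix()[:,2].round(3))
red=((h[...,0]<8)|(h[...,0]>172))&(h[...,1]>130)&(np.hypot(P[...,0]-.417,P[...,1]+.1325)<.055)
n,l,st,c=cv2.connectedComponentsWithStats(red.astype(np.uint8))
for i in range(1,n):
    if st[i,4]>6:
        z=float(np.median(P[l==i][:,2])); q=np.float32([onz(f,a,b,.082 if z>.065 else .048)[:2] for b,a in zip(*np.nonzero(l==i))])*1000
        v=cv2.fitLine(q,2,0,.01,.01).ravel(); print(st[i],z,q.mean(0),np.degrees(np.arctan2(v[1],v[0])),q.min(0),q.max(0))
u,v=np.median(np.argwhere(red),0)[::-1].astype(int)
cv2.imwrite('pics/d2.png',cv2.resize(f['pixels'][max(0,v-60):v+60,max(0,u-80):u+80],None,fx=4,fy=4,interpolation=cv2.INTER_CUBIC))
E
python3 dl.py
```

```text
tcp_pos: [0.4187, -0.1339, 0.0621]
force: [-0.1, -2.4, -1.8]
opening: 0.0117
tcp_pos: [0.4181, -0.1336, 0.062]
force: [0.1, 0.9, -0.7]
opening: 0.0256
tcp_pos: [0.4186, -0.1335, 0.135]
force: [-0.7, -0.1, 0.5]
opening: 0.0351
tcp_pos: [0.4189, -0.1334, 0.2078]
force: [-0.3, -0.5, -0.4]
opening: 0.0348
36.5 [-0.925  0.38  -0.002]
[316 139   9  18 155] 0.04827427976086518 [ 448.37354 -145.41042] -23.710035 [ 440.65338 -151.36798] [ 456.41507 -139.39143]
[318 164   4   3  10] 0.0745039000580742 [ 438.35107 -141.09947] 67.44078 [ 437.1979 -142.3382] [ 439.3776 -139.7157]
[319 169   3  23  68] 0.08163103117578716 [ 426.40973 -136.41324] -22.377602 [ 417.42682 -140.75375] [ 435.49405 -132.07735]
```

The pointer measures -22.4° and the mark direction -22.3°. Final overall check.

```bash
python3 -m pendant '[[[0,0,0,-0.2,0,0,0],[0,0,0,-0.4,0,0,0],[0,0,0,-0.6,0,0,0],[0,0,0,-0.8,0,0,0],[0,0,0,-1,0,0,0]]]'|grep -E 'tcp|force'
python3 - <<'E'
from h import *
g=cam('side');e=cam('scene');w=cam('wrist')
a=cv2.resize(g['pixels'][160:310,230:440],(420,300),interpolation=cv2.INTER_CUBIC)
b=cv2.resize(e['pixels'][200:290,210:336],(380,300),interpolation=cv2.INTER_CUBIC)
c=cv2.resize(w['pixels'][0:240],(800,300),interpolation=cv2.INTER_AREA)
cv2.imwrite('pics/end.png',np.vstack([np.hstack([a,b]),c]))
P=cloud(g); g0=cv2.imread('pics/side0.png')
for n,(u,v) in dict(mug=(347,215),lemon=(409,287),garlic=(265,184)).items():
    A=g0[v-20:v+20,u-20:u+20];B=g['pixels'][v-20:v+20,u-20:u+20]
    sh,_=cv2.phaseCorrelate(np.float32(cv2.cvtColor(A,6)),np.float32(cv2.cvtColor(B,6))); print(n,np.round(sh,2))
print(monitor.state()['time'])
E
```

```text
tcp_pos: [0.4187, -0.1332, 0.2882]
force: [0.0, 0.1, -0.1]
mug [ 0.01 -0.18]
lemon [-0.06  0.06]
garlic [-0.18 -0.32]
37.15
```

View pics/end.png

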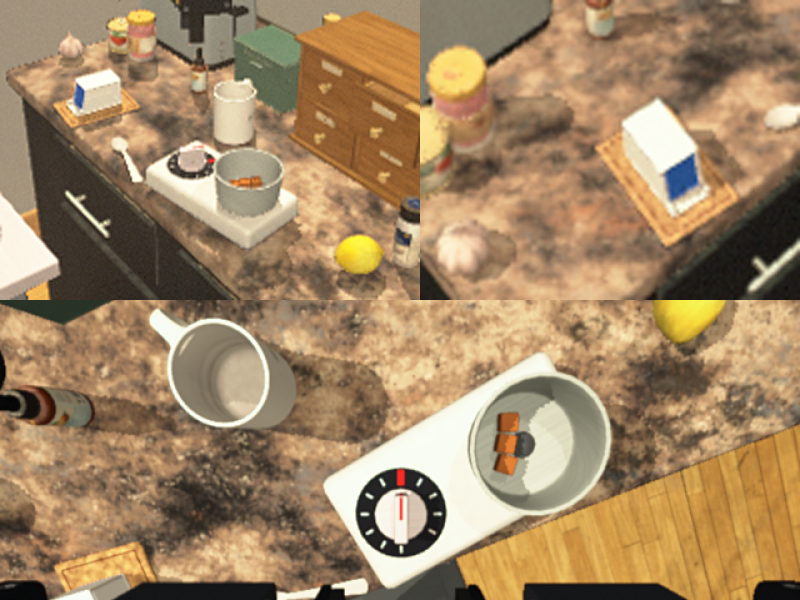

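The final picture shows all three lumps in the hopper at (508,422), (507,443) and (506,463). The pointer at (402,507) lines up with the red mark at (401,477). The caddy is upright in the middle of the mat with its flap shut, and the bystanders have not moved. I'll hand in.

```bash
python3 -c "
from station import order; print(order.job_done())"
```

```text
the job is handed in; nothing more can be done
None
```

The job is done and was handed in at about 37 s. I rested the caddy's lip on the hopper rim, with about 10 N at first touch and then 1–2 N. I tipped it to about 45°, and all three lumps went into the hopper. I then stood the caddy back on its mat and turned the dial.

**Last checks:**
- **Lumps:** three lumps are visible in the hopper.
- **Caddy:** it is upright with its flap shut. By the arm's own position it is within about 3 mm of the mat centre. A last wrist-camera fit of its top put it about 4–5 mm further back, but that fit read the top too long, so I left it.
- **Dial:** the pointer measured -22.4° against -22.3° for the mark's centre. A line fitted to the mark itself gave -23.7°.
- **Mug, lemon and garlic:** each shifted less than 0.4 pixel in the side view, so they have not moved.

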